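Seat the finger guard on the mandoline

ROBOT

A 6-joint arm with a two-finger parallel gripper is mounted at the origin on a cart in front of the work surface, level with it; the furniture and walls round the work are solid. World frame = base frame: x ahead of the robot, y to its left, z up, the work surface at z = 0. Lengths are in mm, angles in rad, forces in N, time in s.
With the tool pointing down it reaches from about 350 to 875 mm from the base axis. Payload 4.2 kg.
Tool frame: the origin (TCP) lies at the very end of the fingers, on their centre line; the grasp point (between the pads) lies 19 mm behind it; z points along the fingers, y is the line along which they close (so a half turn about z gives the same grasp; the last joint's range is limited). The gripper opens to 87 mm and grips with 3 to 60 N. Pads are 19 mm wide; open, the fingers measure 117 mm over their backs; the gripper's body (75 mm by 190 mm) begins 51 mm behind the grasp point.
Start: joints at [0.259, 0.385, 0.008, 0, -1.194, -0.259], TCP at [624.979, 0.025, 222.55] pointing down, gripper open.
Joint ranges: [-3.14, 3.14], [-1.21, 2.06], [-1.07, 1.41], [-3.16, 2.05], [-2.99, -0.16], [-3.1, 3.1]. Speed limits (rad/s): [2.79, 2.79, 3.14, 3.14, 3.14, 3.14].

INTERFACE

Orientations are given as a 3x3 rotation matrix whose columns are the frame's x, y, z axes.
In Python, from bench import * gives the robot as it stands.
- The arm moves only by the tool drive_tool, never from a script. Its argument "motion" is a list of rows, each a list of 7 numbers: the turn, a rotation vector about the tool's x, y, z in degrees, then the shift along the tool's x, y, z in mm, then the finger opening in mm, from 0 to 87. A call has 1 to 5 rows; each row shifts and turns the commanded pose from where the row before left it, along the tool's axes as they then stand; what a row does not reach is not made up. A row lasts 1/12 s, in which the tool goes at most 41.7 mm and 7.16 degrees, less where a joint would pass 70% of its speed; a pose out of reach is approached as far as the arm can. A call is refused whole if a number of a shift passes 41.7 or a number of a turn 7.16, either way. A call with a gripper value outside its range is refused whole. The fingers move at their own pace and stop on an object; "grip_force" is the grip in N (left out, the last holds). Time passes only in rows, so rows that do not move let the fingers close. It gives the time, the measured TCP pose, the force, the opening and the grip force at its end, in the units of the state.
- sense(): the state, without advancing time (a new reading comes with each control period).
- snapshot(name): name is "scene" or "side" or "wrist"; returns a dict with "color" (384x512x3 uint8, red, green, blue), "intrinsics" (3x3 intrinsics, pixels), "cam_to_world" (4x4, takes a point from camera to world coordinates). Camera axes: x right, y up, looking along -z (the intrinsics and any distortion apply to the point x, -y, -z); pixel columns grow to the right and rows downward; lengths in mm; the calibration is good to about 2 mm. A picture is of the moment at which its call begins. There is no depth.
- job_done(): hands the job in; it is judged then, once.
The state is a dict: "time": time; "joints": joint angles; "qvel": joint speeds; "joint_torque": joint torques, N m; "eef_pos": TCP position; "eef_rot": TCP orientation; "force": force on the tool from outside, world axes, zero at the start; "ft_torque": the same for the moment, N m; "grip_width": opening from 0.0 (shut) to 1.0 (fully open); "gripper_force": force on a finger pad.
Only numpy, scipy, OpenCV 4.12 (cv2) and the standard library are available. Lean on these libraries where they do the work, as an engineer would, in place of code of your own. Each camera call takes 0.05 s, during which the arm holds its last target. There are 200 camera calls.

TASK

Get the mandoline slicer ready for its first stroke. First swing the lever that locks its rear leg down until it lies home in its clip on the rail; then pick the finger guard off the chopping board by its handle and lay its base flat on the sloping deck, between the rails and wholly on the run-up plate above the blade, with its handle along the run. Finish while still holding the guard there, its whole base flush with the slope and pressed lightly but firmly onto it: do not let go, do not lean so hard that the deck sinks, and leave the mug, the salt shaker and the peeler where they are.

Things in the scene. Friction and masses are not known exactly. Their poses are not given: they have to be found in the camera images.
- deck_seat (a point): centre of the upper face of the mandoline's steel run-up plate, the plate above the blade: 172 mm along the slope, 100 mm across between the rails. x points up the slope along the run, y left across it, z square out of the face; the deck rises away from the robot and its slope (angle between z and vertical) differs from start to start, 23 to 34 degrees.
- deck: the mandoline's whole deck, 380 mm long, with its black plastic side rails (10 mm wide, 6 mm above the deck face) and blade; fixed in place, its slope held very stiffly. Origin on the axis of the rubber feet at its low end, 12 mm above the worktop; axes as deck_seat, which lies at x 259 mm, z 18 mm from here.
- lock_lever (a joint): grey lever, 83 mm long, outside the right rail, turning about y of deck_seat through lever_hinge. 0 = home, lying along the rail in its clip, tip up the slope, stopped there; grows in rad as the tip rises off the deck (1 to 1.4 at the start). About 1 N at the tip moves it; it stays where it is left.
- lever_hinge (a point): pivot of the lock lever, outside the right rail; it does not move. It lies 54 mm down the slope, 66 mm to the right and 5 mm below deck_seat
- lever_pad (a point): centre of the thumb pad at the lever's free end (26 mm along the lever, 20 mm wide, 10 mm thick), 70 mm from lever_hinge along the lever, 6 mm right of it and 7 mm to its z side. x points along the lever to its free end, y left, z out of the side that looks up when it is home: push on that side to close it.
- guard_grip (a point): loose black plastic finger guard, 80 to 170 g, lying on the board: flat base 90 (x) by 88 (y) by 7 mm with 12 mm high ribs at its x edges and a bar handle 56 mm long (x), 24 mm thick (y), top 56 mm, foot 11 mm above the flat underside. This point is in the handle, 34 mm above the underside; z up. Grip across the 24 mm. Either way round is right on the deck.
- guard: the same finger guard, origin at the centre of its flat underside, same axes
- board_top (a point): wooden chopping board, 220 x 340 x 21 mm, fixed; this point is the centre of its upper face
- mug: white mug, 88 mm wide, 95 mm high, on the right; leave it alone. Origin at the centre of its underside
- salt: salt shaker, 44 mm wide, 90 mm high, right of the slicer; leave it alone. Origin at the centre of its underside
- peeler: green-handled peeler, 170 x 25 x 18 mm, lying on the right; leave it alone. Origin at the centre of its underside, x along it
There are look-alikes about, which are no part of the job. Leave any blue look-alike of the guard alone.

How it is judged:
By the outcome, as a careful person would: the job done as asked, in the order asked, and still so for the second after the job is handed in, while the arm keeps its last pose, push and grip.
It also fails if it takes over 54 s, if anything falls off the work surface, if the arm or the gripper's body presses on something with over 40 N, if the wrist force passes 120 N, or if a joint passes its speed limit or range.

## Working session

There is one attempt and no reset: what is moved stays moved. The work goes in short steps, Python scripts to look and compute and a tool call to move; the robot and the scene stay as the last step left them, time stands still between calls to the robot, and variables do not carry over. Pictures are saved under pics/ and viewed, at most 10 in all, crops included, and the job is handed in when it is done.

Besides the shell and the picture viewer there is one more tool, called after "Call:" by a JSON object that holds its "method" and its "body". drive_tool: Moves the arm, as the interface text tells. Its arguments: {"type":"object","properties":{"motion":{"type":"array"},"grip_force":{"type":"number"}},"required":["motion"]}

```bash
mkdir -p pics; ls; python3 - <<'E'
from bench import *
import cv2,pickle,numpy as np
d={}
for n in ("scene","side","wrist"):
    s=snapshot(n); d[n]=s; print(n,s["intrinsics"].tolist() if hasattr(s["intrinsics"],'tolist') else s["intrinsics"]); print(np.round(s["cam_to_world"],3).tolist())
pickle.dump(d,open("s0.pkl","wb"))
a=cv2.resize(d["scene"]["color"],(800,600),interpolation=cv2.INTER_CUBIC)
cv2.imwrite("pics/scene0.png",a[:,:,::-1])
a=cv2.resize(d["side"]["color"],(800,600),interpolation=cv2.INTER_CUBIC)
cv2.imwrite("pics/side0.png",a[:,:,::-1])
print(sense())
E
```

```text
pics
scene [[347.89003665271116, 0.0, 257.2022943262681], [0.0, 347.89003665271116, 187.12993804778077], [0.0, 0.0, 1.0]]
[[0.997, -0.043, 0.069, 643.266], [0.081, 0.444, -0.892, -1311.298], [0.008, 0.895, 0.446, 721.805], [0.0, 0.0, 0.0, 1.0]]
side [[400.177050432198, 0.0, 265.79057796866374], [0.0, 400.177050432198, 191.53219111323094], [0.0, 0.0, 1.0]]
[[-0.888, 0.184, -0.421, -99.267], [-0.459, -0.313, 0.832, 1250.108], [0.021, 0.932, 0.362, 615.423], [0.0, 0.0, 0.0, 1.0]]
wrist [[266.40972560278124, 0.0, 256.37872377080345], [0.0, 266.40972560278124, 191.5692919239102], [0.0, 0.0, 1.0]]
[[-1.0, -0.002, 0.002, 625.571], [0.002, -0.965, -0.264, -70.957], [0.003, -0.264, 0.965, 383.77], [0.0, 0.0, 0.0, 1.0]]
{'time': 0.15, 'joints': array([ 2.58556379e-01,  3.85383730e-01,  6.93789045e-03, -3.18109698e-04,
       -1.19399555e+00, -2.58596491e-01]), 'qvel': array([ 2.58733904e-04, -1.70357864e-03,  5.13875839e-03, -3.35585779e-05,
        5.25473669e-04,  1.10414687e-03]), 'joint_torque': array([ 3.86667998e-04, -3.91052306e+01,  1.87588084e+01,  4.22235444e+00,
        1.23758311e-02, -1.38926293e-04]), 'eef_pos': array([ 6.24550307e+02, -2.18076130e-02,  2.21712894e+02]), 'eef_rot': array([[-1.57291180e-04, -9.99998600e-01, -1.66599684e-03],
       [-9.99999979e-01,  1.57515729e-04, -1.34653376e-04],
       [ 1.34915608e-04,  1.66597562e-03, -9.99998603e-01]]), 'force': array([ 0.50832547,  0.5828747 , -0.3017887 ]), 'ft_torque': array([ 0.01472035, -0.00624171, -0.00373549]), 'gripper_force': 0.0, 'grip_width': 0.9967299194203506}
```

View pics/scene0.png

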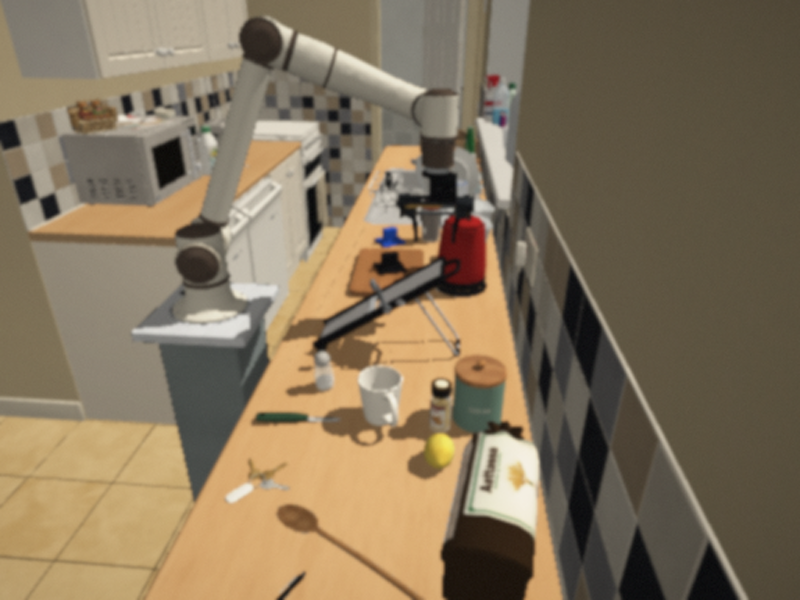

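View pics/side0.png

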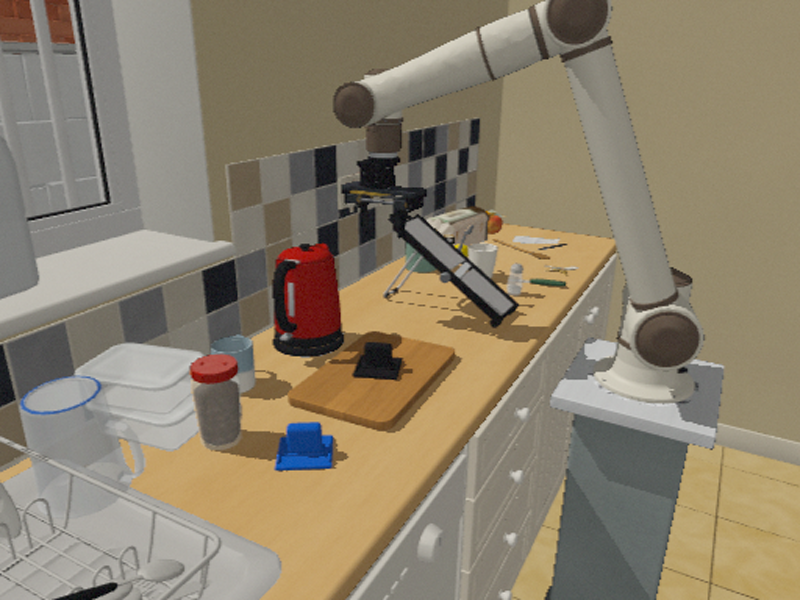

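The scene view (800x600 px) shows the slicer from (320,345) to (445,265), with the lever sticking up at about (375,290). The black guard is on the board at (390,262), and the blue look-alike at (390,237). In the side view the black guard is at (380,360), the blue one at (305,447), and the slicer deck runs from (405,215) to (505,315).

Two things could be the guard: the black one at side (380,360) on the board, and the blue one at (305,447) off the board. Black and on the board fits the description, so I'll confirm it in a crop.

```bash
python3 - <<'E'
import cv2,pickle,numpy as np
d=pickle.load(open("s0.pkl","rb"))
w=d["wrist"]["color"]; cv2.imwrite("pics/wrist0.png",cv2.resize(w,(800,600),interpolation=cv2.INTER_CUBIC)[:,:,::-1])
a=d["scene"]["color"][150:240,195:305]; b=d["side"]["color"][120:250,180:345]
A=cv2.resize(a,(400,327),interpolation=cv2.INTER_CUBIC)
B=cv2.resize(a,None,fx=5,fy=5,interpolation=cv2.INTER_CUBIC)
C=cv2.resize(b,None,fx=4.5,fy=4.5,interpolation=cv2.INTER_CUBIC)
cv2.imwrite("pics/c_scene.png",cv2.resize(a,None,fx=7,fy=6.5*7/6.5*0.94 and 6.6,interpolation=cv2.INTER_CUBIC)[:,:,::-1])
cv2.imwrite("pics/c_side.png",C[:,:,::-1]); print(C.shape)
E
```

```text
(585, 742, 3)
```

View pics/wrist0.png

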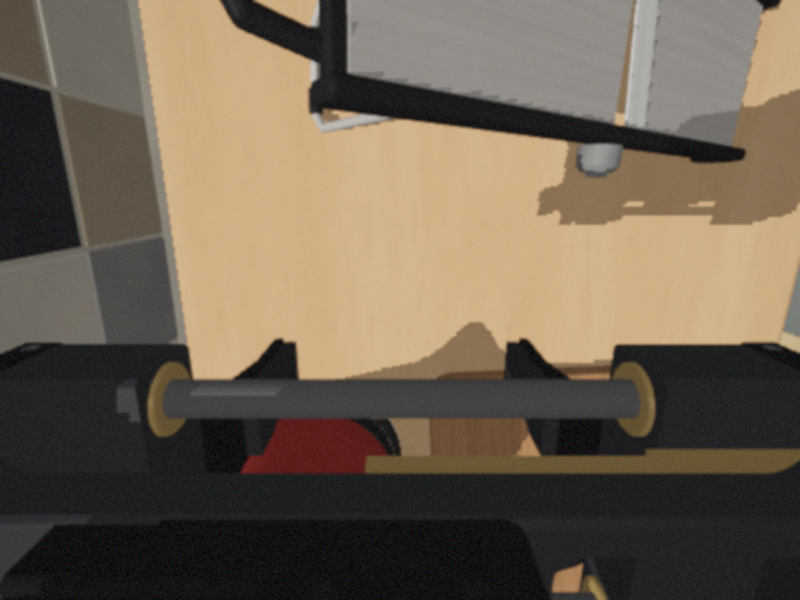

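View pics/c_side.png

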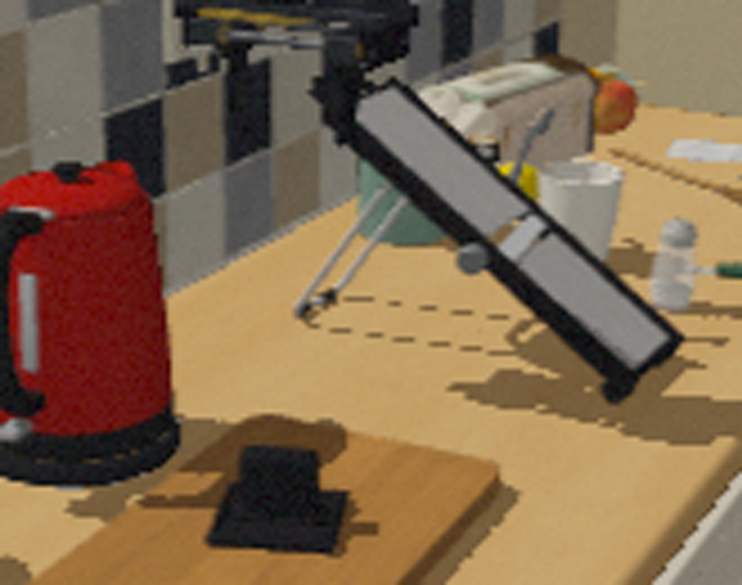

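View pics/c_scene.png

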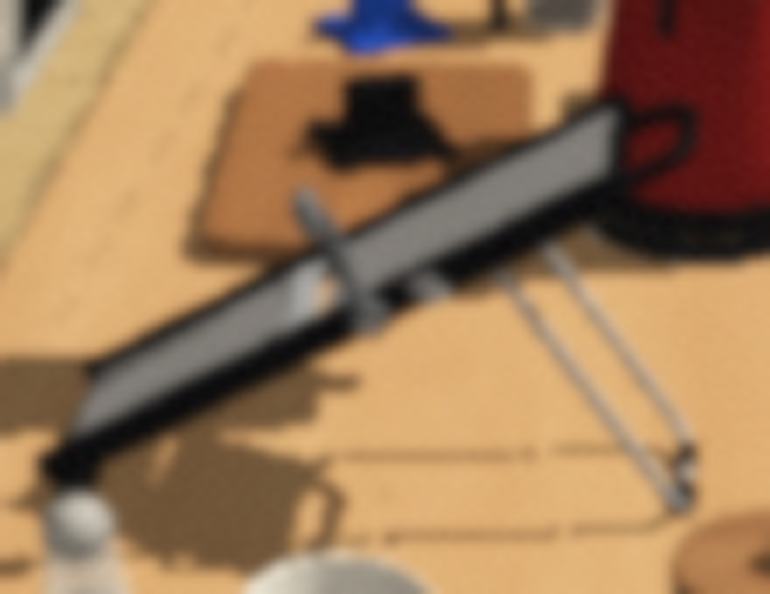

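The crops confirm it: the black guard on the board is at side crop (280,500), with its bar handle up, and the blue one is off the board. The lever rises at scene crop (305,205), hinged near (370,315). The wrist view shows the left rail from (320,95) to (740,150). I'll move the wrist camera over the deck for better resolution.

Call:
{"method": "drive_tool", "body": {"motion": [[0,0,0,20,0,-25,87],[0,0,0,20,0,-25,87],[0,0,0,20,0,-25,87],[0,0,0,20,0,-25,87],[0,0,0,0,0,0,87]]}}

```text
time: 0.57
eef_pos: [626.8, -83.4, 328.7]
eef_rot: [[-0.003, -1.0, 0.01], [-1.0, 0.003, -0.002], [0.002, -0.01, -1.0]]
force: [0.6, -0.3, 0.6]
grip_width: 0.999
gripper_force: 0.0
```

```bash
python3 - <<'E'
from bench import *
import cv2,pickle
s=snapshot("wrist"); st=sense(); pickle.dump((s,st),open("w1.pkl","wb"))
cv2.imwrite("pics/w1.png",cv2.resize(s["color"],(800,600),interpolation=cv2.INTER_CUBIC)[:,:,::-1])
print(st["eef_pos"],st["time"])
E
```

```text
[625.96531355 -81.66994156 325.64572138] 0.6167
```

View pics/w1.png

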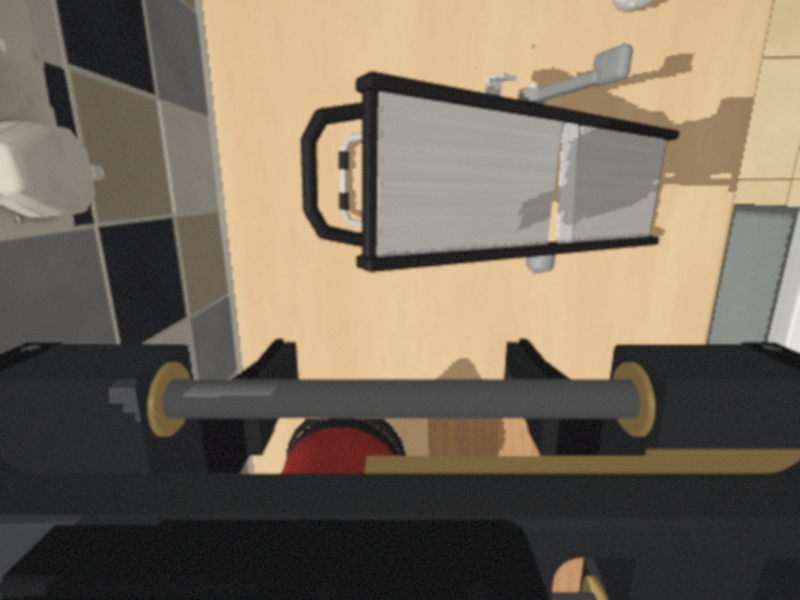

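The wrist view shows the whole deck. The run-up plate corners are near (378,92), (375,257), (548,244) and (560,122), and the lever pad is at (614,63). I'll extract the plate and fit it, with the origin height fixed at 12 mm.

```bash
cat > h.py <<'E'
import numpy as np,cv2,pickle
from scipy.optimize import least_squares
def proj(s,P):
    P=np.atleast_2d(P); M=np.linalg.inv(s["cam_to_world"]); c=P@M[:3,:3].T+M[:3,3]
    K=s["intrinsics"]; return np.c_[K[0,0]*c[:,0]/-c[:,2]+K[0,2], K[1,1]*c[:,1]/c[:,2]+K[1,2]]
def ray(s,u,v):
    K=s["intrinsics"];d=np.array([(u-K[0,2])/K[0,0],-(v-K[1,2])/K[1,1],-1]);T=s["cam_to_world"]
    d=T[:3,:3]@d;return T[:3,3],d/np.linalg.norm(d)
def deckR(yaw,sl):
    c,s=np.cos(yaw),np.sin(yaw);Z=np.array([[c,-s,0],[s,c,0],[0,0,1]])
    a,b=np.cos(sl),np.sin(sl);return Z@np.array([[a,0,-b],[0,1,0],[b,0,a]])
def toW(p,P): return np.array([p[0],p[1],12.])+np.atleast_2d(P)@deckR(p[2],p[3]).T
E
python3 - <<'E'
from h import *
s,st=pickle.load(open("w1.pkl","rb"))
im=s["color"]; hsv=cv2.cvtColor(im,cv2.COLOR_RGB2HSV)
m=((hsv[...,1]<45)&(hsv[...,2]>110)).astype(np.uint8); m[:, :230]=0; m[170:]=0; m[:,365:]=0
g=im[120,235:440:4]; print(g.tolist())
m=cv2.morphologyEx(m,cv2.MORPH_OPEN,np.ones((3,3)))
n,l,S,c=cv2.connectedComponentsWithStats(m)
for i in range(1,n):
    if S[i,4]>60: print(i,S[i],c[i].round(1))
i=1+np.argmax(S[1:,4]); cn=max(cv2.findContours((l==i).astype(np.uint8),cv2.RETR_EXTERNAL,cv2.CHAIN_APPROX_NONE)[0],key=len)
for e in (4,6,8): print(e,cv2.approxPolyDP(cn,e,True)[:,0].tolist())
E
```

```text
[[56, 55, 55], [36, 32, 36], [169, 163, 159], [165, 161, 156], [163, 160, 155], [164, 161, 156], [164, 161, 155], [166, 163, 158], [164, 161, 156], [166, 163, 157], [165, 163, 156], [167, 163, 158], [168, 164, 158], [168, 164, 159], [168, 165, 159], [168, 164, 159], [168, 165, 158], [166, 162, 157], [168, 163, 158], [168, 164, 159], [166, 162, 158], [167, 163, 158], [167, 164, 158], [167, 164, 158], [166, 162, 157], [167, 163, 158], [167, 164, 158], [167, 163, 159], [169, 165, 159], [168, 165, 159], [157, 136, 111], [152, 151, 148], [152, 151, 147], [149, 147, 143], [133, 130, 125], [132, 129, 126], [133, 130, 126], [131, 127, 124], [132, 129, 125], [132, 130, 124], [133, 128, 124], [133, 129, 124], [132, 128, 123], [134, 130, 126], [132, 129, 123], [131, 128, 124], [132, 128, 124], [177, 147, 110], [225, 195, 151], [224, 192, 149], [227, 197, 156], [226, 197, 154]]
1 [311  47  16  13 125] [317.1  52.6]
2 [335  51  30  13 242] [349.4  57.6]
3 [  241    59   124   105 10959] [298.3 113.1]
4 [337 164  17   6  98] [345.3 166.6]
4 [[242, 60], [242, 163], [349, 155], [357, 97], [356, 151], [364, 154], [364, 79]]
6 [[242, 60], [242, 163], [349, 155], [357, 97], [356, 151], [364, 154], [364, 79]]
8 [[242, 60], [242, 163], [349, 155], [357, 97], [364, 154], [364, 79]]
```

```bash
cat >> h.py <<'E'
E
python3 - <<'E'
from h import *
s,st=pickle.load(open("w1.pkl","rb"))
im=s["color"]; hsv=cv2.cvtColor(im,cv2.COLOR_RGB2HSV)
m=((hsv[...,1]<45)&(hsv[...,2]>110)).astype(np.uint8); 
# edge lines of the plate (subpixel by half-level crossing of mask)
g=im[...,2].astype(float)
top=[];bot=[];
for u in range(250,342,4):
    c=np.where(m[:170,u])[0]; c=c[(c>50)]; 
    lab=np.split(c,np.where(np.diff(c)>2)[0]+1); L=max(lab,key=len); top.append((u,L[0]-.5)); bot.append((u,L[-1]+.5))
left=[(np.where(m[v,230:300])[0][0]+230-.5,v) for v in range(70,156,4)]
right=[]
for v in range(84,120,3):
    r=im[v,330:380].astype(int); d=r[:,0]-r[:,2]; k=np.argmax(d>25); right.append((330+k-.5,v))
print(right)
F=lambda p:cv2.fitLine(np.float32(p),cv2.DIST_HUBER,0,.01,.01).ravel()
def X(a,b): t=np.linalg.solve(np.c_[a[:2],-b[:2]],b[2:]-a[2:]);return a[2:]+t[0]*a[:2]
T,B,L,R=map(F,(top,bot,left,right))
C=np.array([X(T,L),X(B,L),X(B,R),X(T,R)]);print(C.round(1).tolist())
def model(p):
    q=[]
    for x,y in((345,-50),(345,50),(173,50),(173,-50)):
        a,b=proj(s,toW(p,[[x,y,18],[x,y,24]])); c=a.copy()
        c[1]=max(a[1],b[1]) if y<0 else min(a[1],b[1]); q.append(c)
    return np.array(q)
r=least_squares(lambda p:(model(p)-C).ravel()/[1]*1,[430,-170,0,.5],x_scale=[100,100,.1,.1])
print(r.x.round(3),np.degrees(r.x[2:]).round(2),(model(r.x)-C).round(1).tolist())
p=r.x; J=np.linalg.inv(r.jac.T@r.jac); print("sd/px",np.sqrt(np.diag(J)).round(4))
d=pickle.load(open("s0.pkl","rb"))
for n in("scene","side"):print(n,proj(d[n],toW(p,[[345,-50,18],[345,50,18],[173,50,18],[173,-50,18]])).round(1).tolist())
np.save("deck.npy",p); print("seat",toW(p,[259,0,18]).round(1))
# lever pad: point(s) in wrist px vs angle
H=np.array([259-54,-66,13.])
for th in np.arange(.9,1.5,.1):
    P=H+[70*np.cos(th)-7*np.sin(th),-6,70*np.sin(th)+7*np.cos(th)]
    print(round(th,2),proj(s,toW(p,P)).round(1).tolist(),proj(d["scene"],toW(p,P)).round(1).tolist(),toW(p,P).round(0).tolist())
# low plate/board
E
```

```text
[(np.float64(329.5), 84), (np.float64(329.5), 87), (np.float64(329.5), 90), (np.float64(357.5), 93), (np.float64(357.5), 96), (np.float64(356.5), 99), (np.float64(356.5), 102), (np.float64(355.5), 105), (np.float64(355.5), 108), (np.float64(355.5), 111), (np.float64(354.5), 114), (np.float64(354.5), 117)]
[[241.89999389648438, 58.099998474121094], [240.10000610351562, 163.39999389648438], [404.79998779296875, 151.3000030517578], [313.20001220703125, 70.0]]
[ 3.69123e+02 -1.96066e+02  1.58000e-01  5.97000e-01] [ 9.07 34.22] [[-7.6, 7.9], [12.0, 7.0], [-47.2, -10.9], [39.3, -9.3]]
sd/px [2.2068 1.5064 0.0063 0.0119]
scene [[283.4, 174.6], [279.6, 163.5], [241.9, 187.7], [242.9, 200.2]]
side [[264.1, 137.8], [256.1, 143.3], [289.9, 170.9], [296.2, 163.9]]
seat [[ 570.6 -163.9  172.5]]
0.9 [[351.9, 21.5]] [[250.9, 181.4]] [[539.0, -242.0, 208.0]]
1.0 [[359.3, 20.3]] [[248.9, 181.6]] [[532.0, -243.0, 208.0]]
1.1 [[366.2, 19.4]] [[246.9, 182.0]] [[525.0, -244.0, 207.0]]
1.2 [[372.7, 18.8]] [[244.9, 182.5]] [[518.0, -245.0, 205.0]]
1.3 [[378.5, 18.5]] [[243.0, 183.3]] [[512.0, -246.0, 202.0]]
1.4 [[383.6, 18.5]] [[241.2, 184.2]] [[506.0, -247.0, 199.0]]
```

```bash
cat > fit.py <<'E'
from h import *
s,st=pickle.load(open("w1.pkl","rb")); d=pickle.load(open("s0.pkl","rb"))
im=s["color"]; hsv=cv2.cvtColor(im,cv2.COLOR_RGB2HSV)
m=((hsv[...,1]<45)&(hsv[...,2]>110)).astype(np.uint8)
top=[];bot=[]
for u in range(250,342,4):
    c=np.where(m[:170,u])[0]; c=c[c>50]
    L=max(np.split(c,np.where(np.diff(c)>2)[0]+1),key=len); top.append((u,L[0]-.5)); bot.append((u,L[-1]+.5))
left=[(np.where(m[v,230:300])[0][0]+230-.5,v) for v in range(70,156,4)]
right=[(330-.5+np.argmax(im[v,330:380,0].astype(int)-im[v,330:380,2]>25),v) for v in range(93,122,3)]
F=lambda p:cv2.fitLine(np.float32(p),cv2.DIST_HUBER,0,.01,.01).ravel()
def X(a,b): t=np.linalg.solve(np.c_[a[:2],-b[:2]],b[2:]-a[2:]);return a[2:]+t[0]*a[:2]
T,B,L,R=map(F,(top,bot,left,right))
C=np.array([X(T,L),X(B,L),X(B,R),X(T,R)]);print(C.round(1).tolist())
def model(p):
    q=[]
    for x,y in((345,-50),(345,50),(173,50),(173,-50)):
        a,b=proj(s,toW(p,[[x,y,18],[x,y,24]])); c=a.copy()
        c[1]=max(a[1],b[1]) if y<0 else min(a[1],b[1]); q.append(c)
    return np.array(q)
r=least_squares(lambda p:(model(p)-C).ravel(),[430,-170,0,.5],x_scale=[100,100,.1,.1])
print(r.x.round(3),np.degrees(r.x[2:]).round(2),(model(r.x)-C).round(1).tolist())
p=r.x; J=np.linalg.inv(r.jac.T@r.jac); print("sd/px",np.sqrt(np.diag(J)).round(4))
for n in("scene","side"):print(n,proj(d[n],toW(p,[[345,-50,18],[345,50,18],[173,50,18],[173,-50,18]])).round(1).tolist())
np.save("deck.npy",p); print("seat",toW(p,[259,0,18]).round(1))
H=np.array([259-54,-66,13.]); print("hinge",toW(p,H).round(1))
for th in np.arange(.9,1.5,.1):
    P=H+[70*np.cos(th)-7*np.sin(th),-6,70*np.sin(th)+7*np.cos(th)]
    print(round(th,2),proj(s,toW(p,P)).round(1).tolist(),proj(d["scene"],toW(p,P)).round(1).tolist(),toW(p,P).round(0).tolist())
E
python3 fit.py
```

```text
[[241.89999389648438, 58.099998474121094], [240.10000610351562, 163.39999389648438], [349.79998779296875, 155.39999389648438], [359.29998779296875, 77.69999694824219]]
[ 3.63780e+02 -1.50647e+02 -3.30000e-02  5.75000e-01] [-1.9  32.92] [[0.1, 0.1], [0.5, -0.3], [-0.3, 0.2], [-0.5, -0.1]]
sd/px [2.2137 1.5589 0.0064 0.0123]
scene [[281.3, 177.1], [282.7, 165.9], [244.6, 186.1], [240.6, 198.2]]
side [[266.4, 139.1], [254.2, 144.1], [285.8, 172.7], [296.7, 166.2]]
seat [[ 571.3 -157.5  167.9]]
hinge [[ 526.5 -222.1  134.3]]
0.9 [[362.7, 39.0]] [[247.7, 180.5]] [[526.0, -228.0, 205.0]]
1.0 [[369.8, 39.3]] [[245.7, 180.5]] [[519.0, -228.0, 204.0]]
1.1 [[376.6, 39.9]] [[243.7, 180.6]] [[512.0, -228.0, 203.0]]
1.2 [[382.8, 40.6]] [[241.7, 181.0]] [[505.0, -227.0, 201.0]]
1.3 [[388.4, 41.5]] [[239.9, 181.5]] [[499.0, -227.0, 199.0]]
1.4 [[393.4, 42.6]] [[238.1, 182.2]] [[492.0, -227.0, 196.0]]
```

The fit agrees with the scene view: slope about 33°, yaw about −2°, lever at about 1.37 rad. I'll tilt the tool square to the deck and shut the fingers.

Call:
{"method": "drive_tool", "body": {"motion": [[6.5,0,1.9,0,0,0,0],[6.6,0,0,0,0,0,0],[6.6,0,0,0,0,0,0],[6.6,0,0,0,0,0,0],[6.6,0,0,0,0,0,0]], "grip_force": 10}}

```text
time: 1.03
eef_pos: [624.6, -79.0, 322.5]
eef_rot: [[-0.032, -0.837, 0.546], [-0.999, 0.029, -0.014], [-0.004, -0.547, -0.837]]
force: [0.4, 0.4, 0.4]
grip_width: 0.708
gripper_force: 0.0
```

```bash
cat > rel.py <<'E'
from bench import *
from h import *
from scipy.spatial.transform import Rotation as Ro
p=np.load("deck.npy"); R=deckR(p[2],p[3]); st=sense()
H=np.array([205,-66,13.])
q=(np.array(st["eef_pos"])-[p[0],p[1],12])@R
E=np.array(st["eef_rot"])
print("deck xyz",q.round(1),"rel hinge",(q-H).round(1),"grip",round(87*st["grip_width"],1),"F deck",(np.array(st["force"])@R).round(2),"t",st["time"])
print("tool axes in deck\n",(R.T@E).round(3))
T=np.c_[-R[:,1],-R[:,0],-R[:,2]] # lever attitude
T2=np.c_[R[:,0],-R[:,1],-R[:,2]]
for n,t in(("lever",T),("guard",T2)): print(n,"turn left deg (tool)",Ro.from_matrix(E.T@t).as_rotvec(degrees=True).round(2))
E
python3 rel.py
```

```text
deck xyz [385.5  80.3 120.2] rel hinge [180.5 146.3 107.2] grip 61.6 F deck [0.56 0.38 0.08] t 1.0333
tool axes in deck
 [[-0.001 -1.     0.004]
 [-1.     0.001  0.004]
 [-0.004 -0.004 -1.   ]]
lever turn left deg (tool) [-0.21  0.22 -0.05]
guard turn left deg (tool) [-3.400e-01  1.000e-02 -9.005e+01]
```

Call:
{"method": "drive_tool", "body": {"motion": [[0,0,0,22,30,0,0],[0,0,0,22,30,0,0],[0,0,0,22,30,0,0],[0,0,0,22,30,0,0],[0,0,0,22,30,0,0]]}}

```text
time: 1.45
eef_pos: [492.7, -185.3, 238.7]
eef_rot: [[-0.032, -0.841, 0.54], [-0.999, 0.028, -0.015], [-0.002, -0.54, -0.842]]
force: [-0.2, -0.8, 0.3]
grip_width: 0.325
gripper_force: 0.0
```

Call:
{"method": "drive_tool", "body": {"motion": [[0,0,0,22,30,0,0],[0,0,0,24,30,0,0],[0,0,0,0,0,0,0],[0,0,0,0,0,0,0]]}}

```text
time: 1.78
eef_pos: [441.6, -230.7, 206.9]
eef_rot: [[-0.037, -0.841, 0.539], [-0.999, 0.033, -0.017], [-0.003, -0.54, -0.842]]
force: [0.5, -0.3, 0.5]
grip_width: 0.041
gripper_force: 0.0
```

```bash
python3 rel.py; python3 - <<'E'
from bench import *
from h import *
s=snapshot("wrist"); t=snapshot("scene"); pickle.dump((s,t,sense()),open("w2.pkl","wb"))
a=cv2.resize(s["color"],(480,360)); b=cv2.resize(t["color"][140:240,190:310],(720,600))[:560]
o=np.zeros((600,800,3),np.uint8); o[:240,:320]=cv2.resize(s["color"],(320,240)); o[:400,320:]=cv2.resize(t["color"][150:240,195:303],(480,400),interpolation=cv2.INTER_CUBIC)
cv2.imwrite("pics/w2.png",o[:400,:,::-1])
E
```

```text
deck xyz [173.4 -77.4 119.8] rel hinge [-31.6 -11.4 106.8] grip 3.6 F deck [ 0.69 -0.25  0.21] t 1.7833
tool axes in deck
 [[-0.005 -1.    -0.005]
 [-1.     0.005  0.   ]
 [-0.     0.005 -1.   ]]
lever turn left deg (tool) [ 0.27  0.03 -0.3 ]
guard turn left deg (tool) [  0.19   0.24 -90.3 ]
```

View pics/w2.png

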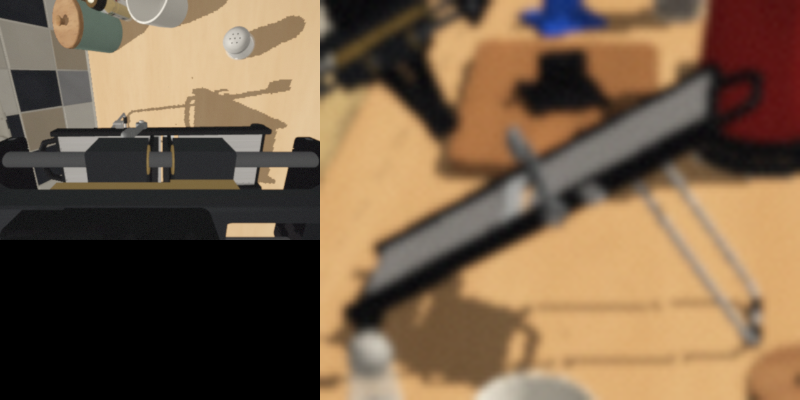

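The scene crop shows the fingertip at (445,130), just on the robot's side of the lever pad at (515,135), as intended. I'll descend and sweep the lever down.

Call:
{"method": "drive_tool", "body": {"motion": [[0,0,0,0,0,21,0],[0,0,0,0,0,21,0],[0,0,0,0,-16,0,0],[0,0,0,0,-16,0,0],[0,0,0,0,0,0,0]]}}

```text
time: 2.3
eef_pos: [496.7, -230.3, 191.9]
eef_rot: [[-0.029, -0.839, 0.544], [-1.0, 0.024, -0.016], [0.0, -0.544, -0.839]]
force: [0.2, -0.6, 0.6]
grip_width: 0.004
gripper_force: 0.0
```

Call:
{"method": "drive_tool", "body": {"motion": [[0,0,0,0,-7,0,0],[0,0,0,0,-7,0,0],[0,0,0,0,-7,2,0],[0,0,0,0,-6,4,0],[0,0,0,0,-6,4,0]]}}

```text
time: 2.72
eef_pos: [527.1, -232.4, 200.5]
eef_rot: [[-0.033, -0.839, 0.542], [-0.999, 0.029, -0.017], [-0.002, -0.543, -0.84]]
force: [-1.6, 1.2, 0.6]
grip_width: 0.008
gripper_force: 0.4
```

```bash
python3 rel.py
```

```text
deck xyz [241.7 -76.3  68. ] rel hinge [ 36.7 -10.3  55. ] grip 0.7 F deck [-1.09  1.16  1.37] t 2.7167
tool axes in deck
 [[-0.001 -1.    -0.001]
 [-1.     0.001  0.002]
 [-0.002  0.001 -1.   ]]
lever turn left deg (tool) [ 0.06  0.09 -0.05]
guard turn left deg (tool) [-2.000e-02  1.200e-01 -9.005e+01]
```

Call:
{"method": "drive_tool", "body": {"motion": [[0,0,0,0,-5,6,0],[0,0,0,0,-5,8,0],[0,0,0,0,-4,8,0],[0,0,0,0,-4,8,0],[0,0,0,0,-5,6,0]]}}

```text
time: 3.13
eef_pos: [565.4, -233.7, 180.8]
eef_rot: [[-0.034, -0.841, 0.54], [-0.999, 0.03, -0.016], [-0.002, -0.54, -0.842]]
force: [-1.5, 0.1, -0.5]
grip_width: 0.008
gripper_force: 0.3
```

Call:
{"method": "drive_tool", "body": {"motion": [[0,0,0,0,-4,4,0],[0,0,0,0,-2,2,0],[0,0,0,0,0,1,0],[0,0,0,0,0,0,0]]}}

```text
time: 3.47
eef_pos: [571.4, -233.9, 179.2]
eef_rot: [[-0.033, -0.843, 0.537], [-0.999, 0.029, -0.015], [-0.003, -0.538, -0.843]]
force: [-12.1, 1.8, 9.4]
grip_width: 0.006
gripper_force: 7.2
```

```bash
python3 rel.py
```

```text
deck xyz [267.3 -76.3  26. ] rel hinge [ 62.3 -10.3  13. ] grip 0.5 F deck [-5.06  1.35 14.5 ] t 3.4667
tool axes in deck
 [[-0.001 -1.    -0.007]
 [-1.     0.001  0.003]
 [-0.003  0.007 -1.   ]]
lever turn left deg (tool) [ 0.41  0.14 -0.08]
guard turn left deg (tool) [  0.21   0.43 -90.08]
```

The lever stopped hard 1 mm from the predicted home height, with 14 N on it. I'll lift off and locate the guard roughly from the first pictures.

Call:
{"method": "drive_tool", "body": {"motion": [[0,0,0,0,0,-10,0],[0,0,0,0,0,-25,0],[0,0,0,0,0,-35,0],[-6,0,0,0,0,-35,40],[-6,0,0,0,0,-35,87]]}}

```text
time: 3.88
eef_pos: [501.1, -231.8, 296.0]
eef_rot: [[-0.034, -0.93, 0.365], [-0.999, 0.032, -0.011], [-0.002, -0.365, -0.931]]
force: [2.8, -0.6, 0.4]
grip_width: 0.088
gripper_force: 0.0
```

```bash
python3 rel.py; python3 - <<'E'
from h import *
d=pickle.load(open("s0.pkl","rb"))
for n,(u0,v0,u1,v1) in(("side",(215,212,270,248)),("scene",(236,158,262,177))):
    s=d[n]; im=s["color"]; m=(im.max(2)<50).astype(np.uint8); M=np.zeros_like(m); M[v0:v1,u0:u1]=m[v0:v1,u0:u1]
    k,l,S,c=cv2.connectedComponentsWithStats(M); i=1+np.argmax(S[1:,4]); print(n,S[i],c[i].round(1))
    o,r=ray(s,*c[i]); print((o+r*(45-o[2])/r[2]).round(0))
E
```

```text
deck xyz [271.8 -76.6 162.3] rel hinge [ 66.8 -10.6 149.3] grip 7.7 F deck [ 2.61 -0.49 -1.24] t 3.8833
tool axes in deck
 [[-0.001 -0.98  -0.2  ]
 [-1.     0.001  0.002]
 [-0.001  0.2   -0.98 ]]
lever turn left deg (tool) [11.52  0.08 -0.07]
guard turn left deg (tool) [  8.99   9.11 -89.73]
side [226 219  31  24 525] [241.5 231.7]
[470. 285.  45.]
scene [240 162  20  13 153] [249.  168.8]
[482. 239.  45.]
```

Call:
{"method": "drive_tool", "body": {"motion": [[-7,0,0,0,0,0,87],[-7,0,0,0,0,0,87],[-7,0,0,0,0,0,87],[0,0,0,-25,6,0,87],[0,0,0,-38,9,0,87]]}}

```text
time: 4.3
eef_pos: [493.4, -168.8, 291.1]
eef_rot: [[-0.036, -0.999, 0.006], [-0.999, 0.036, 0.002], [-0.002, -0.006, -1.0]]
force: [0.4, 0.1, 0.0]
grip_width: 0.448
gripper_force: 0.0
```

Call:
{"method": "drive_tool", "body": {"motion": [[0,0,0,-40,9,0,87],[0,0,0,-40,9,0,87],[0,0,0,-40,9,0,87],[0,0,0,-40,9,0,87],[0,0,0,-40,9,0,87]]}}

```text
time: 4.72
eef_pos: [452.1, 35.0, 294.8]
eef_rot: [[-0.033, -0.999, 0.013], [-0.999, 0.033, 0.003], [-0.003, -0.013, -1.0]]
force: [1.5, -1.1, 1.0]
grip_width: 0.838
gripper_force: 0.0
```

Call:
{"method": "drive_tool", "body": {"motion": [[0,0,0,-40,9,0,87],[0,0,0,-40,9,0,87],[0,0,0,-40,9,0,87],[0,0,0,-40,9,0,87],[0,0,0,-40,9,0,87]]}}

```text
time: 5.13
eef_pos: [413.3, 236.7, 295.0]
eef_rot: [[-0.032, -0.999, 0.013], [-0.999, 0.032, 0.003], [-0.004, -0.013, -1.0]]
force: [0.7, -1.1, 0.3]
grip_width: 0.995
gripper_force: 0.0
```

Call:
{"method": "drive_tool", "body": {"motion": [[0,0,-7,0,0,0,87],[0,0,-7,0,0,0,87],[0,0,-7,0,0,0,87],[0,0,-7,0,0,0,87],[0,0,-7,0,0,0,87]]}}

```text
time: 5.55
eef_pos: [414.1, 235.0, 294.5]
eef_rot: [[0.552, -0.834, 0.012], [-0.834, -0.552, 0.003], [0.005, -0.012, -1.0]]
force: [-0.5, -0.1, -0.5]
grip_width: 0.999
gripper_force: 0.0
```

Call:
{"method": "drive_tool", "body": {"motion": [[0,0,-7,0,0,0,87],[0,0,-7,0,0,0,87],[0,0,-7,0,0,0,87],[0,0,-7,0,0,0,87],[0,0,-7,0,0,0,87]]}}

```text
time: 5.97
eef_pos: [414.2, 234.8, 294.6]
eef_rot: [[0.93, -0.367, 0.012], [-0.367, -0.93, 0.003], [0.011, -0.007, -1.0]]
force: [-0.5, 0.5, -0.1]
grip_width: 0.999
gripper_force: 0.0
```

Call:
{"method": "drive_tool", "body": {"motion": [[0,0,-7,0,0,0,87],[0,0,-7,0,0,0,87],[0,0,-6,0,0,0,87],[0,0,0,0,0,0,87],[0,0,0,0,0,0,87]]}}

```text
time: 6.38
eef_pos: [414.1, 234.7, 294.5]
eef_rot: [[0.999, -0.035, 0.012], [-0.035, -0.999, 0.003], [0.012, -0.003, -1.0]]
force: [-0.4, -0.2, 0.2]
grip_width: 0.997
gripper_force: 0.0
```

```bash
python3 - <<'E'
from bench import *
from h import *
s=snapshot("wrist"); t=snapshot("scene"); e=snapshot("side"); st=sense(); pickle.dump((s,t,e,st),open("w3.pkl","wb"))
o=np.zeros((600,800,3),np.uint8); o[:,:]=cv2.resize(s["color"],(800,600),interpolation=cv2.INTER_CUBIC)
o[360:,400:]=cv2.resize(t["color"][150:240,195:345],(400,240),interpolation=cv2.INTER_CUBIC)
cv2.imwrite("pics/w3.png",o[:,:,::-1]); print(st["eef_pos"],st["eef_rot"].round(3),st["joints"].round(2))
E
```

```text
[414.08439154 234.56127211 294.46473959] [[ 0.999 -0.034  0.012]
 [-0.034 -0.999  0.002]
 [ 0.012 -0.003 -1.   ]] [ 0.86  0.07 -0.23  0.01 -1.26  0.67]
```

View pics/w3.png

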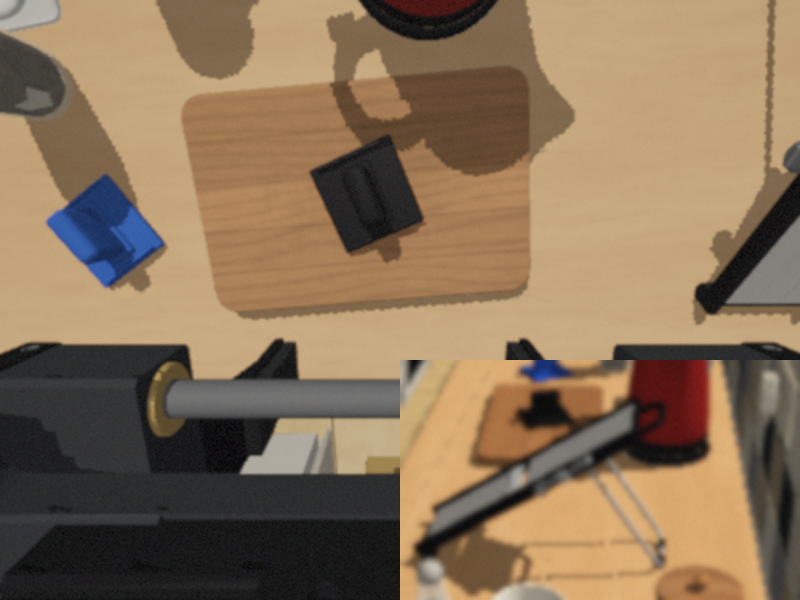

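The wrist view shows the black guard with base corners near (388,136), (310,173), (350,252) and (424,218), and its handle running from (352,165) to (378,225). The inset shows the lever lying along the rail. The blue look-alike is at (105,230), off the board.

```bash
cat > guard.py <<'E'
from h import *
s,t,e,st=pickle.load(open("w3.pkl","rb"))
im=s["color"]; m=(im.max(2)<62).astype(np.uint8); M=np.zeros_like(m); M[80:168,190:280]=m[80:168,190:280]
M=cv2.morphologyEx(M,cv2.MORPH_OPEN,np.ones((3,3)))
k,l,S,c=cv2.connectedComponentsWithStats(M); i=1+np.argmax(S[1:,4]); print(S[i])
cn=cv2.findContours((l==i).astype(np.uint8),cv2.RETR_EXTERNAL,cv2.CHAIN_APPROX_NONE)[0][0]
rc=cv2.minAreaRect(cn); b=cv2.boxPoints(rc); print(rc,b.round(1).tolist())
P=[[a*45,bb*44,z] for a in(-1,1) for bb in(-1,1) for z in(21,33)]
P=np.array(P)
def hull(q):
    co,si=np.cos(q[2]),np.sin(q[2]); W=np.c_[q[0]+co*P[:,0]-si*P[:,1],q[1]+si*P[:,0]+co*P[:,1],P[:,2]]
    return cv2.boxPoints(cv2.minAreaRect(np.float32(proj(s,W))))
def res(q):
    h=hull(q); return np.concatenate([h[np.argmin(np.linalg.norm(h-x,axis=1))]-x for x in b])
o,r=ray(s,*rc[0]); g=o+r*(28-o[2])/r[2]; print("centre ray z28",g.round(1))
q=min((least_squares(res,[g[0],g[1],y],x_scale=[10,10,.1],diff_step=1e-4) for y in(.2,.45,.7)),key=lambda r:r.cost)
print(q.x.round(3),np.degrees(q.x[2]),q.cost,res(q.x).round(1))
np.save("guard.npy",q.x)
# handle top ends predicted
co,si=np.cos(q.x[2]),np.sin(q.x[2])
print("handle px*1.5625",(proj(s,[[q.x[0]+co*a,q.x[1]+si*a,77] for a in(-28,28)])*1.5625).round(0).tolist())
E=st["eef_rot"]; x=E[:,0]; yaw=np.arctan2(x[1],x[0]); print("tool yaw",np.degrees(yaw))
E
python3 guard.py
```

```text
[ 200   87   70   74 3111]
((235.67837524414062, 123.84574890136719), (58.8583984375, 55.457115173339844), 65.0952377319336) [[198.10000610351562, 108.80000305175781], [248.39999389648438, 85.5], [273.20001220703125, 138.89999389648438], [222.89999389648438, 162.1999969482422]]
centre ray z28 [483.6 266.6  28. ]
[4.82301e+02 2.67401e+02 3.72000e-01] 21.290231675684808 5.8008657 [-1.7 -0.2  0.8 -1.4  1.7  0.4 -0.9  1.6]
handle px*1.5625 [[376.0, 225.0], [350.0, 165.0]]
tool yaw -1.9462116995103655
```

Call:
{"method": "drive_tool", "body": {"motion": [[0,-0.7,0,0,0,0,87],[0,0,-6,0,0,0,87],[0,0,-6,0,0,0,87],[0,0,-6,0,0,0,87],[0,0,-5.5,0,0,0,87]], "grip_force": 30}}

```text
time: 6.95
eef_pos: [414.2, 234.5, 294.4]
eef_rot: [[0.928, 0.373, -0.001], [0.373, -0.928, 0.003], [0.0, -0.003, -1.0]]
force: [1.2, 0.1, -0.3]
grip_width: 0.998
gripper_force: 0.0
```

Call:
{"method": "drive_tool", "body": {"motion": [[0,0,0,20,-1.5,30,87],[0,0,0,20,-1.5,30,87],[0,0,0,20,-1.5,30,87],[0,0,0,15.5,-1,30,87],[0,0,0,0,0,30,87]]}}

```text
time: 7.37
eef_pos: [484.7, 269.2, 142.8]
eef_rot: [[0.93, 0.368, 0.001], [0.368, -0.93, 0.003], [0.002, -0.003, -1.0]]
force: [-0.1, -0.3, 1.2]
grip_width: 1.0
gripper_force: 0.0
```

Call:
{"method": "drive_tool", "body": {"motion": [[0,0,0,0,0,15,87],[0,0,0,0,0,0,87],[0,0,0,0,0,0,87]]}}

```text
time: 7.62
eef_pos: [482.3, 267.7, 129.0]
eef_rot: [[0.93, 0.369, -0.002], [0.369, -0.93, 0.001], [-0.001, -0.002, -1.0]]
force: [-0.8, 0.5, 1.1]
grip_width: 1.0
gripper_force: 0.0
```

```bash
cat > gr.py <<'E'
from bench import *
from h import *
q=np.load("guard.npy"); st=sense(); E=st["eef_rot"]; print(st["eef_pos"],E.round(3).tolist(),st["force"].round(1),87*st["grip_width"],st["time"])
d=np.array([q[0],q[1],36])-st["eef_pos"]; print("tool delta",(E.T@d).round(1),"yaw",np.degrees(np.arctan2(E[1,0],E[0,0])))
E
python3 gr.py
```

```text
[482.30182414 267.73678344 128.98085525] [[0.93, 0.369, -0.002], [0.369, -0.93, 0.001], [-0.001, -0.002, -1.0]] [-0.8  0.5  1.1] 86.96557745641692 7.6167
tool delta [-0.   0.5 93. ] yaw 21.631755453871715
```

Call:
{"method": "drive_tool", "body": {"motion": [[0,0,0,0,0.5,30,87],[0,0,0,0,0,30,87],[0,0,0,0,0,22,87],[0,0,0,0,0,10,87],[0,0,0,0,0,0,87]]}}

```text
time: 8.03
eef_pos: [482.1, 267.5, 36.9]
eef_rot: [[0.929, 0.369, -0.002], [0.369, -0.929, 0.001], [-0.001, -0.002, -1.0]]
force: [0.3, -0.1, -0.2]
grip_width: 1.001
gripper_force: 0.0
```

Call:
{"method": "drive_tool", "body": {"motion": [[0,0,0,0,0,0,10],[0,0,0,0,0,0,10],[0,0,0,0,0,0,10],[0,0,0,0,0,0,10],[0,0,0,0,0,0,10]], "grip_force": 30}}

```text
time: 8.45
eef_pos: [482.7, 268.1, 38.5]
eef_rot: [[0.929, 0.369, 0.001], [0.369, -0.929, 0.004], [0.002, -0.003, -1.0]]
force: [-0.8, -0.6, 0.2]
grip_width: 0.702
gripper_force: 0.0
```

Call:
{"method": "drive_tool", "body": {"motion": [[0,0,0,0,0,0,10],[0,0,0,0,0,0,10],[0,0,0,0,0,0,10],[0,0,0,0,0,0,10],[0,0,0,0,0,0,10]]}}

```text
time: 8.87
eef_pos: [482.2, 267.6, 37.4]
eef_rot: [[0.929, 0.369, -0.001], [0.369, -0.929, 0.003], [0.0, -0.003, -1.0]]
force: [0.5, -0.2, 0.3]
grip_width: 0.324
gripper_force: 0.0
```

Call:
{"method": "drive_tool", "body": {"motion": [[0,0,0,0,0,0,10],[0,0,0,0,0,0,10],[0,0,0,0,0,0,10]]}}

```text
time: 9.12
eef_pos: [482.2, 267.6, 37.4]
eef_rot: [[0.929, 0.369, -0.001], [0.369, -0.929, 0.002], [0.0, -0.002, -1.0]]
force: [-0.1, -0.1, 0.5]
grip_width: 0.269
gripper_force: 30.0
```

```bash
python3 gr.py
```

```text
[482.20893472 267.60870023  37.40242188] [[0.929, 0.369, -0.001], [0.369, -0.929, 0.002], [0.0, -0.002, -1.0]] [-0.1 -0.1  0.5] 23.419135691135903 9.1167
tool delta [0.  0.2 1.4] yaw 21.651565984084392
```

Call:
{"method": "drive_tool", "body": {"motion": [[0,0,0,0,0,-10,10],[0,0,0,0,0,-25,10],[0,0,0,0,0,-38,10],[0,0,0,0,0,-38,10],[0,0,0,0,0,-38,10]]}}

```text
time: 9.53
eef_pos: [481.8, 266.8, 188.4]
eef_rot: [[0.929, 0.369, -0.001], [0.369, -0.929, 0.002], [-0.0, -0.002, -1.0]]
force: [0.3, 0.8, -1.3]
grip_width: 0.273
gripper_force: 30.0
```

Call:
{"method": "drive_tool", "body": {"motion": [[0,0,6,0,0,-38,10],[0,0,6,0,0,-38,10],[0,0,6,0,0,-38,10],[0,0,5.5,0,0,-30,10],[0,0,0,0,10,0,10]]}}

```text
time: 9.95
eef_pos: [484.6, 258.8, 338.7]
eef_rot: [[0.999, -0.033, 0.012], [-0.033, -0.999, 0.011], [0.012, -0.012, -1.0]]
force: [0.2, 0.2, 0.4]
grip_width: 0.275
gripper_force: 30.0
```

Call:
{"method": "drive_tool", "body": {"motion": [[0,0,0,0,25,0,10],[0,0,0,0,38,0,10],[0,0,0,0,38,0,10],[0,0,0,0,38,0,10],[0,0,0,0,38,0,10]]}}

```text
time: 10.37
eef_pos: [475.2, 78.2, 329.8]
eef_rot: [[1.0, -0.031, -0.001], [-0.031, -1.0, 0.003], [-0.001, -0.003, -1.0]]
force: [2.0, 0.0, -0.8]
grip_width: 0.272
gripper_force: 30.0
```

Call:
{"method": "drive_tool", "body": {"motion": [[0,0,0,0,38,0,10],[0,0,0,0,38,0,10],[0,0,0,0,38,0,10],[0,0,0,0,38,0,10],[0,0,0,0,38,0,10]]}}

```text
time: 10.78
eef_pos: [469.0, -111.6, 329.5]
eef_rot: [[1.0, -0.031, -0.001], [-0.031, -1.0, 0.003], [-0.001, -0.003, -1.0]]
force: [1.2, -0.3, -1.1]
grip_width: 0.273
gripper_force: 30.0
```

Call:
{"method": "drive_tool", "body": {"motion": [[0,0,0,0,30,0,10],[0,0,0,0,15,0,10],[0,0,0,0,0,0,10],[0,0,0,0,0,0,10]]}}

```text
time: 11.12
eef_pos: [468.0, -155.4, 328.9]
eef_rot: [[0.999, -0.034, -0.001], [-0.034, -0.999, 0.003], [-0.002, -0.003, -1.0]]
force: [-0.9, 0.0, -1.9]
grip_width: 0.273
gripper_force: 30.0
```

```bash
python3 rel.py; python3 - <<'E'
from bench import *
from h import *
s=snapshot("wrist"); st=sense(); pickle.dump((s,st),open("w4.pkl","wb"))
cv2.imwrite("pics/w4.png",cv2.resize(s["color"],(800,600),interpolation=cv2.INTER_CUBIC)[:,:,::-1])
print(st["eef_pos"],st["force"])
p=np.load("deck.npy");print((proj(s,toW(p,[[345,-50,18],[345,50,18],[173,50,18],[173,-50,18]]))*1.5625).round(0).tolist())
E
```

```text
deck xyz [259.8  -1.3 209.3] rel hinge [ 54.8  64.7 196.3] grip 23.7 F deck [-1.8  -0.01 -1.04] t 11.1167
tool axes in deck
 [[ 0.839 -0.002 -0.545]
 [-0.001 -1.     0.003]
 [-0.545 -0.002 -0.839]]
lever turn left deg (tool) [25.73 25.99 87.18]
guard turn left deg (tool) [-0.16 33.01 -0.1 ]
[ 468.25236891 -154.742477    329.06291571] [-0.24324139  0.15581534 -1.52505321]
[[487.0, -1.0], [313.0, 0.0], [345.0, 234.0], [458.0, 234.0]]
```

View pics/w4.png

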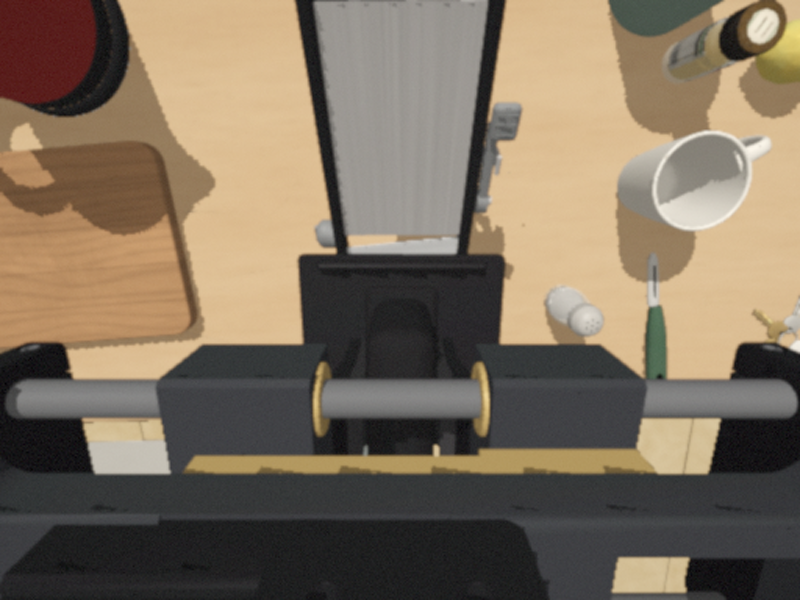

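The wrist view shows the lever home beside the rail, with its pad at (506,120). The plate's low edge is at row 236, against 234 predicted. I'll refit slope and position jointly with this second view.

```bash
cat > fit2.py <<'E'
from fit import *
print("----")
s4,st4=pickle.load(open("w4.pkl","rb")); im4=s4["color"]; h4=cv2.cvtColor(im4,cv2.COLOR_RGB2HSV); m4=(h4[...,1]<45)&(h4[...,2]>110)
l4=[];r4=[]
for v in range(8,146,4):
    c=np.where(m4[v,190:315])[0]+190; c=max(np.split(c,np.where(np.diff(c)>2)[0]+1),key=len); l4.append((c[0]-.5,v)); r4.append((c[-1]+.5,v))
b4=[(u,140-.5+np.argmax(im4[140:165,u,0].astype(int)-im4[140:165,u,2]>25)) for u in range(224,250,3)]
print(l4[::11],r4[::11],b4[::3])
LL,RR,BB=F(l4),F(r4),F(b4)
def dist(L,P): return (P-L[2:])@np.array([-L[1],L[0]])
def res4(p):
    A=lambda y:[proj(s4,toW(p,[[x,y,18],[x,y,24]])) for x in(330,260,180)]
    a=[max(q[:,0]) if 0 else q for q in A(50)]
    # left in image = +y: visible edge is the inner of plate edge / rail top
    e=[]
    for q in A(50): e.append(q[np.argmax(q[:,0])])
    f=[q[np.argmin(q[:,0])] for q in A(-50)]
    g=proj(s4,toW(p,[[173,20,18],[173,45,18]]))
    return np.concatenate([dist(LL,np.array(e)),dist(RR,np.array(f)),dist(BB,g)])
full=lambda p:np.concatenate([(model(p)-C).ravel(),res4(p)])
for nm,f in(("w4 at old",None),("joint",full)):
    if f is None: print(nm,res4(p).round(2)); continue
    r=least_squares(f,p,x_scale=[100,100,.1,.1]); print(nm,r.x.round(3),np.degrees(r.x[2:]).round(2),r.fun.round(2))
    J=np.linalg.inv(r.jac.T@r.jac); print("sd/px",np.sqrt(np.diag(J)).round(4)); print("seat",toW(r.x,[259,0,18]).round(1),"pad top home z err: tip deck z",((np.array([571.4,-233.9,179.2])-[r.x[0],r.x[1],12])@deckR(r.x[2],r.x[3])).round(1))
np.save("deck.npy",r.x)
E
python3 fit2.py | sed '1,/----/d'; python3 rel.py
```

```text
[(np.float64(201.5), 8), (np.float64(207.5), 52), (np.float64(213.5), 96), (np.float64(219.5), 140)] [(np.float64(310.5), 8), (np.float64(305.5), 52), (np.float64(299.5), 96), (np.float64(294.5), 140)] [(224, np.float64(149.5)), (233, np.float64(149.5)), (242, np.float64(149.5))]
w4 at old [0.01 0.22 0.39 0.06 0.12 0.17 0.25 0.28]
joint [ 3.63852e+02 -1.50710e+02 -3.30000e-02  5.74000e-01] [-1.9  32.91] [ 0.02  0.11  0.42 -0.34 -0.4   0.15 -0.61 -0.08 -0.03  0.18  0.35  0.06
  0.13  0.19  0.18  0.21]
sd/px [1.4697 1.2366 0.0052 0.0084]
seat [[ 571.4 -157.6  167.8]] pad top home z err: tip deck z [267.3 -76.3  26.2]
deck xyz [260.   -0.6 209.4] rel hinge [ 55.   65.4 196.4] grip 24.0 F deck [-1.04  0.15 -1.15] t 11.1667
tool axes in deck
 [[ 0.839 -0.001 -0.544]
 [ 0.001 -1.     0.003]
 [-0.544 -0.003 -0.839]]
lever turn left deg (tool) [25.69 25.98 87.26]
guard turn left deg (tool) [-1.900e-01  3.298e+01 -2.000e-02]
```

Call:
{"method": "drive_tool", "body": {"motion": [[0,6.6,0,0,0,0,10],[0,6.6,0,0,0,0,10],[0,6.6,0,0,0,0,10],[0,6.6,0,0,0,0,10],[0,6.6,0,0,0,0,10]]}}

```text
time: 11.58
eef_pos: [468.7, -153.5, 330.4]
eef_rot: [[0.835, -0.03, 0.55], [-0.026, -1.0, -0.014], [0.55, -0.003, -0.835]]
force: [0.9, -0.1, -1.3]
grip_width: 0.272
gripper_force: 30.0
```

Call:
{"method": "drive_tool", "body": {"motion": [[0,0,0,0,0,35,10],[0,0,0,0,0,35,10],[0,0,0,0,0,35,10],[0,0,0,0,0,25,10],[0,0,0,0,0,0,10]]}}

```text
time: 12.0
eef_pos: [538.2, -155.4, 214.3]
eef_rot: [[0.844, -0.03, 0.535], [-0.027, -1.0, -0.014], [0.535, -0.003, -0.845]]
force: [-0.4, 0.1, -2.1]
grip_width: 0.276
gripper_force: 30.0
```

```bash
python3 rel.py
```

```text
deck xyz [256.3   1.1  75.1] rel hinge [51.3 67.1 62.1] grip 24.0 F deck [-1.53  0.04 -1.54] t 12.0
tool axes in deck
 [[ 1.     0.001 -0.01 ]
 [ 0.001 -1.     0.004]
 [-0.01  -0.004 -1.   ]]
lever turn left deg (tool) [ 0.27  0.62 90.04]
guard turn left deg (tool) [-0.23  0.57  0.04]
```

Call:
{"method": "drive_tool", "body": {"motion": [[-0.2,0.2,0,2,1.5,15,10],[0,0,0,0,0,13,10],[0,0,0,0,0,5,10],[0,0,0,0,0,0,10],[0,0,0,0,0,0,10]]}}

```text
time: 12.42
eef_pos: [559.1, -158.4, 194.4]
eef_rot: [[0.836, -0.033, 0.547], [-0.027, -0.999, -0.018], [0.547, 0.0, -0.837]]
force: [-0.7, 0.3, -0.6]
grip_width: 0.275
gripper_force: 30.0
```

```bash
python3 rel.py
```

```text
deck xyz [263.1  -1.3  47. ] rel hinge [58.1 64.7 34. ] grip 23.9 F deck [-0.94  0.33 -0.16] t 12.4167
tool axes in deck
 [[ 1.     0.     0.005]
 [ 0.    -1.    -0.   ]
 [ 0.005  0.    -1.   ]]
lever turn left deg (tool) [-0.21 -0.24 90.01]
guard turn left deg (tool) [ 0.02 -0.28  0.01]
```

Call:
{"method": "drive_tool", "body": {"motion": [[0,-0.2,0,0,-1,4,10],[0,0,0,0,0,4,10],[0,0,0,0,0,2,10],[0,0,0,0,0,0,10],[0,0,0,0,0,0,10]]}}

```text
time: 12.83
eef_pos: [564.6, -158.2, 185.4]
eef_rot: [[0.839, -0.034, 0.544], [-0.028, -0.999, -0.019], [0.544, 0.0, -0.839]]
force: [-0.3, 0.6, -1.1]
grip_width: 0.271
gripper_force: 30.0
```

```bash
python3 rel.py
```

```text
deck xyz [262.8  -0.9  36.4] rel hinge [57.8 65.1 23.4] grip 23.6 F deck [-0.82  0.57 -0.72] t 12.8333
tool axes in deck
 [[ 1.    -0.001  0.001]
 [-0.001 -1.    -0.001]
 [ 0.001  0.001 -1.   ]]
lever turn left deg (tool) [-0.000e+00 -8.000e-02  8.996e+01]
guard turn left deg (tool) [ 0.05 -0.05 -0.04]
```

Call:
{"method": "drive_tool", "body": {"motion": [[0,0,0,0,0,1,10],[0,0,0,0,0,0,10],[0,0,0,0,0,0,10]]}}

```text
time: 13.08
eef_pos: [564.8, -158.4, 185.0]
eef_rot: [[0.838, -0.034, 0.544], [-0.029, -0.999, -0.019], [0.545, 0.0, -0.839]]
force: [-5.4, 1.0, 3.8]
grip_width: 0.272
gripper_force: 30.0
```

Call:
{"method": "drive_tool", "body": {"motion": [[0,0,0,0,0,1,10],[0,0,0,0,0,0,10],[0,0,0,0,0,0,10]]}}

```text
time: 13.33
eef_pos: [564.9, -158.4, 184.9]
eef_rot: [[0.838, -0.035, 0.545], [-0.029, -0.999, -0.019], [0.545, 0.0, -0.838]]
force: [-11.8, 2.1, 10.4]
grip_width: 0.272
gripper_force: 30.0
```

```bash
python3 rel.py
```

```text
deck xyz [262.8  -1.1  35.9] rel hinge [57.8 64.9 22.9] grip 23.6 F deck [-4.29  1.72 15.13] t 13.3333
tool axes in deck
 [[ 1.    -0.001  0.002]
 [-0.001 -1.    -0.001]
 [ 0.002  0.001 -1.   ]]
lever turn left deg (tool) [-4.000e-02 -1.400e-01  8.993e+01]
guard turn left deg (tool) [ 0.06 -0.11 -0.07]
```

Call:
{"method": "drive_tool", "body": {"motion": [[0,0,0,0,0,-0.4,10],[0,0,0,0,0,0,10],[0,0,0,0,0,0,10]]}}

```text
time: 13.58
eef_pos: [564.8, -158.4, 185.0]
eef_rot: [[0.838, -0.035, 0.545], [-0.029, -0.999, -0.019], [0.545, 0.0, -0.839]]
force: [-9.3, 1.7, 7.9]
grip_width: 0.273
gripper_force: 30.0
```

```bash
python3 rel.py; python3 - <<'E'
from bench import *
from h import *
s,t,e=[snapshot(n) for n in("wrist","scene","side")]; st=sense(); E=st["eef_rot"]
print("torque tool axes",(E.T@st["ft_torque"]).round(3),"force tool",(E.T@st["force"]).round(2))
pickle.dump((s,t,e,st),open("w5.pkl","wb"))
o=np.zeros((600,800,3),np.uint8)
o[:300,:400]=cv2.resize(s["color"],(400,300))
o[300:,:400]=cv2.resize(t["color"][155:215,220:300],(400,300),interpolation=cv2.INTER_CUBIC)
o[:,400:]=cv2.resize(e["color"][110:200,250:310],(400,600),interpolation=cv2.INTER_CUBIC)
cv2.imwrite("pics/w5.png",o[:,:,::-1])
E
```

```text
deck xyz [262.8  -1.   35.9] rel hinge [57.8 65.  22.9] grip 23.7 F deck [-3.59  1.37 11.73] t 13.5833
tool axes in deck
 [[ 1.    -0.001  0.002]
 [-0.001 -1.    -0.001]
 [ 0.002  0.001 -1.   ]]
lever turn left deg (tool) [-3.000e-02 -1.300e-01  8.993e+01]
guard turn left deg (tool) [ 0.06 -0.1  -0.07]
torque tool axes [ 0.71  -1.97  -0.072] force tool [ -4.02  -1.52 -10.63]
```

View pics/w5.png

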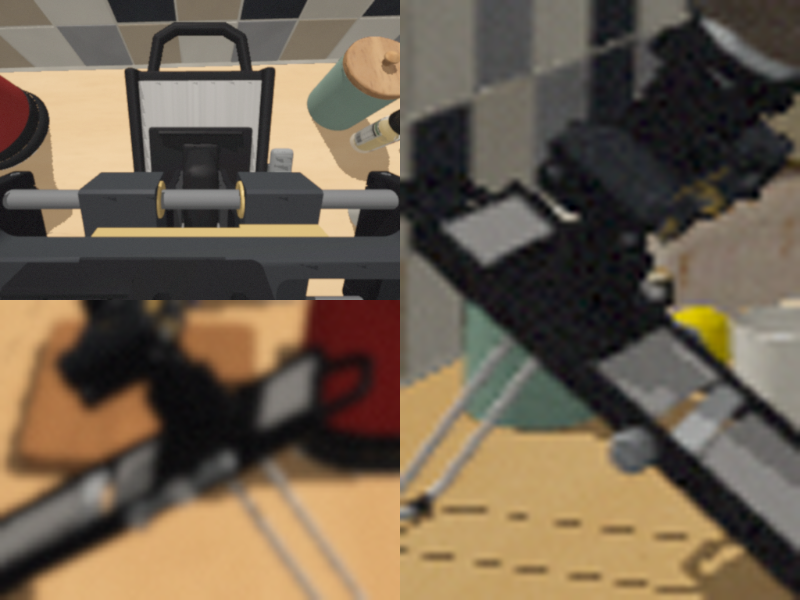

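The guard sits between the rails on the run-up plate, as the wrist inset at (200,155) shows, and the lever pad is home beside the rail at (282,160). I'll relieve the sideways load and use the moment change to check that the base bears evenly.

Call:
{"method": "drive_tool", "body": {"motion": [[0,0,0,-0.6,-0.3,0,10],[0,0,0,0,0,0,10],[0,0,0,0,0,0,10]]}}

```text
time: 13.98
eef_pos: [564.8, -158.4, 185.0]
eef_rot: [[0.838, -0.035, 0.545], [-0.029, -0.999, -0.019], [0.546, 0.001, -0.838]]
force: [-8.0, -0.8, 7.2]
grip_width: 0.27
gripper_force: 30.0
```

```bash
cat >tq.py <<'E'
from bench import *
import numpy as np
st=sense(); E=st["eef_rot"]
print("torque tool",(E.T@st["ft_torque"]).round(3),"force tool",(E.T@st["force"]).round(2))
E
python3 tq.py; python3 rel.py
```

```text
torque tool [ 0.044 -1.679 -0.128] force tool [ -2.71   1.07 -10.41]
deck xyz [262.8  -1.   35.9] rel hinge [57.8 65.  22.9] grip 23.5 F deck [-2.74 -1.06 10.4 ] t 13.9833
tool axes in deck
 [[ 1.    -0.001  0.003]
 [-0.001 -1.    -0.001]
 [ 0.003  0.001 -1.   ]]
lever turn left deg (tool) [-6.000e-02 -1.800e-01  8.994e+01]
guard turn left deg (tool) [ 0.08 -0.16 -0.06]
```

Call:
{"method": "drive_tool", "body": {"motion": [[0,0,0,0,0,-3,10],[0,0,0,0,0,0,10],[0,0,0,0,0,0,10],[0,0,0,0,0,0,10]]}}

```text
time: 14.32
eef_pos: [563.4, -157.8, 185.9]
eef_rot: [[0.839, -0.034, 0.543], [-0.028, -0.999, -0.019], [0.544, 0.0, -0.839]]
force: [0.3, -0.2, -1.7]
grip_width: 0.273
gripper_force: 30.0
```

```bash
python3 tq.py; python3 rel.py
```

```text
torque tool [-0.082 -1.391 -0.046] force tool [-0.69  0.2   1.61]
deck xyz [262.1  -0.5  37.5] rel hinge [57.1 65.5 24.5] grip 23.7 F deck [-0.69 -0.2  -1.61] t 14.3167
tool axes in deck
 [[ 1.    -0.001  0.   ]
 [-0.001 -1.    -0.001]
 [ 0.     0.001 -1.   ]]
lever turn left deg (tool) [ 1.000e-02 -6.000e-02  8.996e+01]
guard turn left deg (tool) [ 0.05 -0.03 -0.04]
```

Call:
{"method": "drive_tool", "body": {"motion": [[0,0,0,0,0,1,10],[0,0,0,0,0,0.8,10],[0,0,0,0,0,0,10],[0,0,0,0,0,0,10]]}}

```text
time: 14.65
eef_pos: [564.2, -157.9, 184.7]
eef_rot: [[0.839, -0.034, 0.544], [-0.028, -0.999, -0.019], [0.544, 0.0, -0.839]]
force: [-3.9, 1.0, 1.5]
grip_width: 0.272
gripper_force: 30.0
```

```bash
python3 tq.py; python3 rel.py
```

```text
torque tool [ 0.275 -1.588 -0.07 ] force tool [-2.46 -0.82 -3.44]
deck xyz [262.1  -0.5  36. ] rel hinge [57.1 65.5 23. ] grip 23.7 F deck [-2.46  0.83  3.44] t 14.65
tool axes in deck
 [[ 1.    -0.001  0.001]
 [-0.001 -1.    -0.001]
 [ 0.001  0.001 -1.   ]]
lever turn left deg (tool) [ 0.000e+00 -8.000e-02  8.997e+01]
guard turn left deg (tool) [ 0.05 -0.05 -0.03]
```

The moment change puts the centre of pressure inside the base, about 20 mm up-slope and 28 mm left, so the base is bearing flush. I'll trim slightly towards centre and press to about 10 N.

Call:
{"method": "drive_tool", "body": {"motion": [[0.3,0.2,0,-0.2,0,0.4,10],[0,0,0,0,0,0.5,10],[0,0,0,0,0,0,10],[0,0,0,0,0,0,10]]}}

```text
time: 14.98
eef_pos: [564.2, -157.9, 184.5]
eef_rot: [[0.836, -0.031, 0.547], [-0.028, -1.0, -0.014], [0.547, -0.004, -0.837]]
force: [-7.3, 2.5, 6.4]
grip_width: 0.275
gripper_force: 30.0
```

```bash
python3 tq.py; python3 rel.py
```

```text
torque tool [ 0.321 -2.012 -0.123] force tool [-2.71 -2.32 -9.39]
deck xyz [262.1  -0.5  35.9] rel hinge [57.1 65.5 22.9] grip 23.9 F deck [-2.75  2.29  9.39] t 14.9833
tool axes in deck
 [[ 1.    -0.001  0.005]
 [-0.001 -1.     0.004]
 [ 0.005 -0.004 -1.   ]]
lever turn left deg (tool) [-4.000e-01 -2.000e-02  8.997e+01]
guard turn left deg (tool) [-0.25 -0.27 -0.03]
```

Call:
{"method": "drive_tool", "body": {"motion": [[-0.12,-0.07,0,0,-0.2,0,10],[0,0,0,0,0,0,10],[0,0,0,0,0,0,10],[0,0,0,0,0,0,10],[0,0,0,0,0,0,10]]}}

```text
time: 15.4
eef_pos: [564.3, -157.8, 184.5]
eef_rot: [[0.837, -0.033, 0.546], [-0.028, -0.999, -0.016], [0.546, -0.002, -0.837]]
force: [-7.7, 1.1, 6.5]
grip_width: 0.271
gripper_force: 30.0
```

```bash
python3 tq.py; python3 rel.py
```

```text
torque tool [ 0.221 -1.923 -0.076] force tool [-2.91 -0.82 -9.66]
deck xyz [262.1  -0.5  35.9] rel hinge [57.1 65.5 22.9] grip 23.6 F deck [-2.95  0.8   9.65] t 15.4
tool axes in deck
 [[ 1.    -0.001  0.004]
 [-0.001 -1.     0.002]
 [ 0.004 -0.002 -1.   ]]
lever turn left deg (tool) [-2.600e-01 -7.000e-02  8.996e+01]
guard turn left deg (tool) [-0.12 -0.21 -0.04]
```

The load is now centred on the base, with about 10 N pressing square to the deck. Handing in.

```bash
python3 -c "
from bench import *
print(job_done())"
```

```text
the job is handed in; nothing more can be done
None
```

I handed the job in with the lock lever home beside the rail and the guard still gripped, pressed flat on the run-up plate at about 10 N; the arm touched nothing else, and no verdict came back.

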